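# Stamp the foot of a round flask in the sprung cradle

### The job

Lift the round-bellied clay flask out of its cork ring, set it upright in the sprung steel ring of the foot-stamping stand, and gently press it down until the ring is at the bottom of its travel and the foot is pressing the rubber stamp. Finish while still holding it there, upright and fully pressed down, and leave the other things on the bench where they are.

Things in the scene. Friction and masses are not known exactly. Their poses are not given: they have to be found in the camera images.
- flask: Unglazed red clay flask, one solid rigid piece, 131 mm tall, 0.2 to 0.4 kg: a ball-shaped belly 76 mm in diameter on a small round foot 28 mm across, a straight neck 28 mm in diameter from 80 to 122 mm above the foot's underside, and a lip 36 mm across from 125 to 131 mm. Origin: centre of the foot's underside; z runs up its axis. Round about z. It starts upright in the cork ring with its foot about 6 mm above the bench.
- belly (a point): Centre of the flask's ball-shaped belly, on its axis, 40 mm above the foot's underside.
- neck (a point): Point on the flask's axis in the middle of the straight neck, 102 mm above the foot's underside: a good height to grip.
- rest: Plain cork ring fixed to the bench, 92 mm outside diameter, 48 mm hole, 22 mm high; the flask starts in it. Origin: centre of its underside.
- cradle: The foot-stamping stand, fixed to the bench: a round dark steel base 130 mm in diameter and 15 mm thick with three upright guide posts, 50 mm from the axis, whose black caps reach 95 mm above the bench. Origin: centre of the base's underside; z is up.
- ring_center (a point): Centre of the sprung ring of the stand: a horizontal ring of 8 mm round steel bar, 56 mm inside and 72 mm outside diameter, which slides down the three posts with its arms and sleeves (the sleeves' outside is 58 mm from the axis). The point lies on the bar's mid-height, 75 mm above the bench when the ring is up. A flask seated in the ring has the centre of its belly 27 mm above this point and the underside of its foot 13 mm below it.
- press_ring (a joint): How far the sprung ring is pressed down, in m: 0 up, 0.024 at its lower stop. It starts to yield at about 4 N and the spring adds 0.35 N per mm (about 12 N at the bottom); it springs back up when let go. The flask's own weight hardly moves it. The dry clay breaks if flask and ring are pressed together with more than 60 N.
- stamp (a joint): How far the sprung rubber stamp, a disc 26 mm across in the middle of the stand with its top 44 mm above the bench, is pressed down by the flask's foot, in m: 0 up, 0.008 at most. The foot meets it when the ring is about 18 mm down; it starts to yield at about 1 N and adds 0.6 N per mm.
- straight_bottle: Bystander: straight-sided clay bottle, 60 mm in diameter, 120 mm tall. Origin: centre of its underside.
- cone_vase: Bystander: conical clay vase, 84 mm at the foot, 110 mm tall. Origin: centre of its underside.
- mug: Bystander: white mug, 76 mm in diameter, 85 mm tall. Origin: centre of its underside.
- bowl: Bystander: clay bowl, 120 mm in diameter, 50 mm tall. Origin: centre of its underside.
- glaze_jar: Bystander: small jar, 42 mm in diameter, 55 mm tall, between cradle and cork ring. Origin: centre of its underside.
- slip_jar: Bystander: jar, 52 mm in diameter, 70 mm tall. Origin: centre of its underside.
- brush: Bystander: brush 140 mm long, lying flat on the bench. Origin: under the middle of it, x along it.
Mind the look-alikes: they are no part of the job. What is shaped like the flask but green or purple is not meant.

How it is judged:
By the outcome, as a careful person would: the job done as asked, in the order asked, and still so for the second after the job is handed in, while the arm keeps its last pose, push and grip.
It also fails if it takes over 45 s, if anything falls off the work surface, if the arm or the gripper's body presses on something with over 40 N, if the wrist force passes 120 N, or if a joint passes its speed limit or range.

### The arm

A 6-joint arm with a two-finger parallel gripper is mounted at the origin on the work surface. World frame = base frame: x ahead of the robot, y to its left, z up, the work surface at z = 0. Lengths are in m, angles in rad, forces in N, time in s.
With the tool pointing down it reaches from about 0.325 to 0.775 m from the base axis. Payload 9.3 kg.
Tool frame: the origin (TCP) lies at the very end of the fingers, on their centre line; the grasp point (between the pads) lies 19 mm behind it; z points along the fingers, y is the line along which they close (so a half turn about z gives the same grasp; the last joint's range is limited). The gripper opens to 85 mm and grips with 20 to 120 N. Pads are 22 mm wide; open, the fingers measure 114 mm over their backs; the gripper's body (76 mm by 85 mm) begins 54 mm behind the grasp point. The pads swing forward as they close: fully open they stand 13 mm farther back than shut.
Start: joints at [-1.467, 0.259, 0.021, 1.334, 0, 1.418], TCP at [0.14, -0.532, 0.231] pointing down, gripper open.
Joint ranges: [-3.04, 3.04], [-0.91, 1.82], [-1.04, 1.36], [-1.92, 1.95], [-1.52, 1.45], [-3.14, 3.14]. Speed limits (rad/s): [2.22, 2.22, 2.79, 3.14, 3.14, 3.14].

### API

Orientations are given as a rotation vector (axis times angle).
In Python, from plant import bot gives the robot as it stands.
- The arm moves only by the shell command python3 -m pendant 'ROWS' [FORCE]. ROWS is JSON, a list of rows, each a list of 3 entries, a list of its own where there are three numbers: the opening, from 0 (shut) to 1 (fully open), then the shift along the world's x, y, z in cm, then the turn, a rotation vector about the world's x, y, z in rad. A call has 1 to 20 rows; each row shifts and turns the commanded pose from where the row before left it; what a row does not reach is not made up. A row lasts 1/12 s, in which the tool goes at most 41.7 mm and 7.16 degrees, less where a joint would pass 70% of its speed; a pose out of reach is approached as far as the arm can. A call is refused whole if a number of a shift passes 4.17 or a number of a turn 0.125, either way. A call with a gripper value outside its range is refused whole. The fingers move at their own pace and stop on an object; FORCE is the grip in N (left out, the last holds). Time passes only in rows, so rows that do not move let the fingers close. It gives the time, the measured TCP pose, the force, the opening and the grip force at its end, in the units of the state.
- bot.state(): the state, without advancing time (a new reading comes with each control period).
- bot.snapshot(name): name is "scene" or "top"; returns a dict with "image" (384x512x3 uint8, red, green, blue), "z_map" (384x512 float32, m along the optical axis (not along the pixel's ray), 0 where there is no reading), "fovy" (degrees; the focal length in pixels is half the picture's height over the tangent of half this angle, whatever the lens; pixels are square), "cx", "cy" (the principal point, pixels), "k1" (the pictures are not rectified: a ray, as slopes to the right and down, at radius r is drawn at 1 + k1 r^2 times it, then the intrinsics apply), "R" (3x3) and "t" (3): a world point X has camera coordinates R X + t. Camera axes: x right, y down, z forward; pixel columns grow to the right and rows downward; lengths in m; the calibration is good to about 2 mm. A picture is of the moment at which its call begins.
- bot.sign_off(): hands the job in; it is judged then, once.
Trained networks look in the newest picture that a camera, given by its name, has taken for a name from the list of things; names that differ only in an ending like _2 or _b are one class to them, and where a whole thing is asked for, a point or a joint stands for the part that bears it (a point fixed in the world has none). Each returns a list of dicts, best first, with "score" (0 to 1); they miss things now and then, are a little off and sometimes report something else, mostly with a low value. They report only what shows in the picture. A call takes as long as a camera call. They do not tell look-alikes from the thing itself.
- bot.silhouettes(thing, camera): "pixels" (384x512 bool, what is visible of it).
- bot.pinpoint(thing, camera): "xyz" ([x, y, z] in m, in the coordinates of the camera as it stood for that picture, good to about 4 mm: a listed point, or the origin of a listed thing).
The state is a dict: "clock": time; "q": joint angles; "joint_vel": joint speeds; "tau": joint torques, N m; "tool_pos": TCP position; "eef_rot": TCP orientation; "force": force on the tool from outside, world axes, zero at the start; "moment": the same for the moment, N m; "width": finger opening in m; "gripper_force": force on a finger pad.
Only numpy, scipy, OpenCV 4.12 (cv2) and the standard library are available. Lean on these libraries where they do the work, as an engineer would, in place of code of your own. Each camera call takes 0.05 s, during which the arm holds its last target. There are 200 camera calls.

## Working session

There is one attempt and no reset: what is moved stays moved. The work goes in short steps, Python scripts to look and compute and a shell command to move; the robot and the scene stay as the last step left them, time stands still between calls to the robot, and variables do not carry over. Pictures are saved under pics/ and viewed, at most 10 in all, crops included, and the job is handed in when it is done.

```bash
mkdir -p pics; cat > h.py <<'E'
import numpy as np, cv2
from plant import bot
def K(s):
    f=s["image"].shape[0]/2/np.tan(np.radians(s["fovy"])/2)
    return f
def world(s,p): return np.asarray(s["R"]).T@(np.asarray(p)-np.asarray(s["t"]))
def px(s,X):
    c=np.asarray(s["R"])@np.asarray(X)+np.asarray(s["t"]); a=c[:2]/c[2]; a=a*(1+s["k1"]*(a@a)); return a*K(s)+[s["cx"],s["cy"]]
def cloud(s):
    h,w=s["z_map"].shape; v,u=np.mgrid[:h,:w]; d=np.stack([(u-s["cx"])/K(s),(v-s["cy"])/K(s)],-1); a=d.copy()
    for _ in range(8): a=d/(1+s["k1"]*(a**2).sum(-1,keepdims=True))
    z=s["z_map"]; P=np.dstack([a*z[...,None],z]); return (P-np.asarray(s["t"]))@np.asarray(s["R"])
E
python3 - <<'E'
from h import *
for c in("scene","top"):
    s=bot.snapshot(c); cv2.imwrite(f"pics/{c}1.png",s["image"][...,::-1])
    print(c,world(s,[0,0,0]).round(3),s["k1"],s["fovy"])
    for n in("flask","neck","belly","rest","cradle","ring_center","glaze_jar","straight_bottle","cone_vase","mug","bowl","slip_jar","brush"):
        for r in bot.pinpoint(n,c)[:4]:
            X=world(s,r["xyz"]); print(n,round(r["score"],2),X.round(3),px(s,X).round())
print(bot.state())
E
```

```text
scene [1.551 0.177 0.804] 0.044941641587795504 48.458001736440956
flask 0.85 [ 0.563 -0.134  0.004] [209. 206.]
flask 0.85 [ 0.677 -0.253 -0.003] [160. 229.]
flask 0.62 [ 0.418 -0.107  0.001] [228. 181.]
neck 0.97 [ 0.563 -0.133  0.107] [207. 179.]
neck 0.81 [ 0.42  -0.108  0.105] [226. 155.]
neck 0.68 [ 0.516 -0.28   0.104] [164. 167.]
neck 0.29 [ 0.606 -0.006  0.003] [248. 220.]
belly 0.92 [ 0.678 -0.25   0.041] [158. 217.]
belly 0.89 [0.411 0.01  0.039] [263. 173.]
belly 0.63 [ 0.417 -0.109  0.041] [227. 171.]
belly 0.62 [ 0.564 -0.14   0.042] [206. 196.]
rest 0.77 [ 0.565 -0.136  0.005] [208. 207.]
cradle 0.42 [0.479 0.406 0.001] [390. 207.]
ring_center 0.62 [0.522 0.192 0.074] [320. 189.]
glaze_jar 0.82 [ 0.605 -0.006  0.004] [248. 219.]
glaze_jar 0.18 [ 0.489 -0.406 -0.001] [134. 186.]
straight_bottle 0.56 [ 0.749 -0.008 -0.003] [238. 255.]
cone_vase 0.96 [ 0.751  0.158 -0.001] [301. 262.]
mug 0.66 [ 0.49  -0.408  0.003] [134. 186.]
mug 0.29 [0.521 0.187 0.002] [316. 208.]
bowl 0.61 [0.481 0.407 0.002] [391. 207.]
slip_jar 0.95 [ 0.769 -0.173 -0.001] [176. 254.]
slip_jar 0.57 [
[... 1335 characters left out ...]
[132. 162.]
{'clock': 1.4, 'q': array([-1.46658188e+00,  2.58576739e-01,  2.15097912e-02,  1.33374075e+00,
        1.49574460e-05,  1.41818578e+00]), 'joint_vel': array([-2.34650516e-03, -4.09560721e-05,  3.71423192e-04,  3.82620563e-04,
        1.16836906e-03, -8.08028145e-05]), 'tau': array([-3.71156430e-04, -5.55389249e+01,  3.44729447e+01,  1.60493670e-03,
       -2.53859689e-04,  1.45061375e-05]), 'tool_pos': array([ 0.13969848, -0.53194589,  0.23129523]), 'eef_rot': array([-3.11571525e+00, -4.02310536e-01, -2.39201356e-05]), 'force': array([0.16019991, 0.30554236, 0.66062582]), 'moment': array([ 0.02114502,  0.02184703, -0.01239157]), 'gripper_force': 0.0, 'width': 0.08531132879007798}
```

View pics/scene1.png

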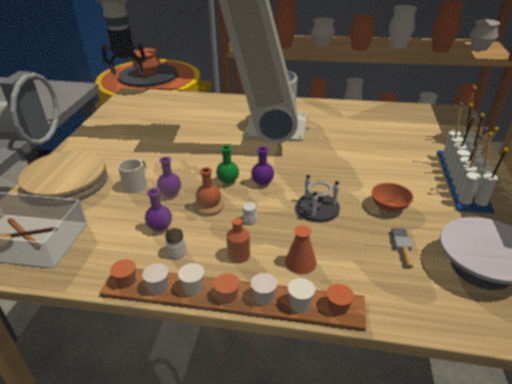

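View pics/top1.png

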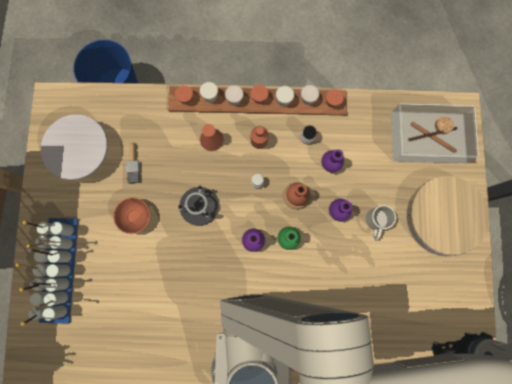

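Candidates shaped like the flask, in scene pixels: red (208,190), green (228,168), and purple (262,170), (168,180) and (157,212). Only the red one is clay-red and sits in the cork ring, so I take that one. Next I confirm it in a crop and refine positions from depth.

```bash
python3 - <<'E'
from h import *
ims=[]
for c,(u,v) in(("scene",(208,190)),("top",(298,194))):
    s=bot.snapshot(c); a=s["image"][v-35:v+35,u-35:u+35,::-1]; ims.append(cv2.resize(a,(390,390),interpolation=cv2.INTER_CUBIC))
    P=cloud(s)
    m=(np.hypot(P[...,0]-.563,P[...,1]+.136)<.05)&(P[...,2]>.01)&(s["z_map"]>0)
    Q=P[m]; zt=Q[:,2]; print(c,"top z",zt.max())
    from scipy.optimize import least_squares
    B=Q[(zt>.03)&(zt<.075)]
    r=least_squares(lambda p:np.linalg.norm(B-p,axis=1)-.038,[.563,-.136,.046],loss="soft_l1",f_scale=.002);print("belly",r.x.round(4),len(B),abs(r.fun).mean().round(4))
    L=Q[zt>.118]; print("lip",(L.min(0)+L.max(0))/2,len(L),L.mean(0))
    m=(np.hypot(P[...,0]-.52,P[...,1]-.19)<.075)&(s["z_map"]>0)
    Q=P[m]
    C=Q[(Q[:,2]>.085)]
    print("caps n",len(C),"zmax",Q[:,2].max())
    if len(C)>3:
        _,lab,cen=cv2.kmeans(C.astype(np.float32),3,None,(3,50,1e-5),10,cv2.KMEANS_PP_CENTERS); print(cen.round(4), np.bincount(lab.ravel()))
    R=Q[(Q[:,2]>.06)&(Q[:,2]<.082)]; rr=R[:,:2]
    f=least_squares(lambda p:np.hypot(*(rr-p[:2]).T)-.032,[.52,.19],loss="soft_l1",f_scale=.003);print("ring",f.x.round(4),len(R))
    D=Q[(Q[:,2]>.008)&(Q[:,2]<.02)]; print("base",((D.min(0)+D.max(0))/2).round(4),(D.max(0)-D.min(0)).round(3))
cv2.imwrite("pics/crop1.png",np.hstack(ims))
E
```

```text
scene top z 0.13894405059635556
belly [ 0.563  -0.1368  0.044 ] 375 0.0014
lip [ 0.56344653 -0.13685642  0.12847268] 114 [ 0.5676244  -0.13512113  0.132153  ]
caps n 53 zmax 0.09688060171117857
[[0.5098 0.2396 0.0918]
 [0.5735 0.1783 0.0928]
 [0.4887 0.1531 0.0921]] [18 21 14]
ring [0.5254 0.1905] 270
base [0.523  0.1896 0.014 ] [0.132 0.128 0.012]
top top z 0.142752620343691
belly [ 0.5642 -0.1381  0.0457] 215 0.0011
lip [ 0.56308575 -0.13700629  0.13671821] 110 [ 0.56342967 -0.13765418  0.13731996]
caps n 43 zmax 0.10025371987426841
[[0.5676 0.1782 0.0943]
 [0.487  0.1515 0.0945]
 [0.5072 0.2361 0.0948]] [13 16 14]
ring [0.5219 0.1878] 170
base [0.5188 0.1861 0.014 ] [0.13  0.138 0.012]
```

View pics/crop1.png

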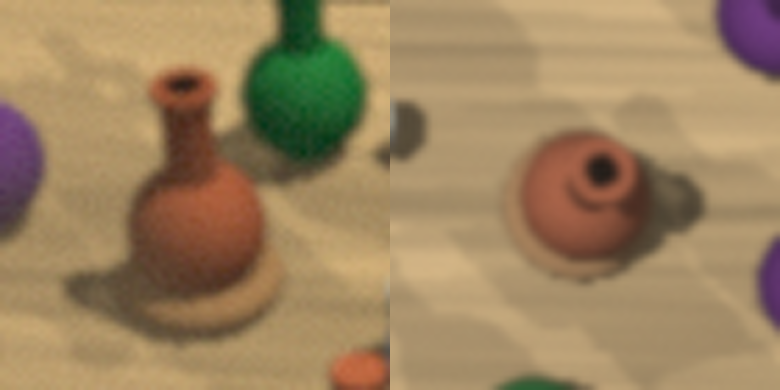

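The crop confirms it: the red clay flask at scene (208,190) / top (298,194), in the cork ring, with the green and purple ones beside it. Flask is at (0.5635, -0.137) and the stand at (0.522, 0.189).

```bash
python3 -m pendant '[[1,[1.2,1.2,0.3],[0,0,0]],[1,[2.3,2.2,0],[0,0,0]],[1,[2.5,2.3,0],[0,0,0]],[1,[2.5,2.3,0],[0,0,0]],[1,[2.5,2.3,0],[0,0,0]],[1,[2.5,2.3,0],[0,0,0]],[1,[2.5,2.3,0],[0,0,0]],[1,[2.5,2.3,0],[0,0,0]],[1,[2.5,2.3,0],[0,0,0]],[1,[2.5,2.3,0],[0,0,0]],[1,[2.5,2.3,0],[0,0,0]],[1,[2.5,2.3,0],[0,0,0]],[1,[2.5,2.3,0],[0,0,0]],[1,[2.5,2.3,0],[0,0,0]],[1,[2.5,2.3,0],[0,0,0]],[1,[2.5,2.3,0],[0,0,0]],[1,[2.2,2.3,0],[0,0,0]],[1,[1.6,1.6,0],[0,0,0]],[1,[0,0,0],[0,0,0]],[1,[0,0,0],[0,0,0]]]' 80
```

```text
clock: 3.17
tool_pos: [0.5631, -0.1354, 0.234]
eef_rot: [-3.115, -0.406, 0.001]
force: [-0.0, -0.1, -1.1]
width: 0.0852
gripper_force: 0.0
```

```bash
python3 -m pendant '[[1,[0,-0.15,-1],[0,0,0]],[1,[0,0,-2],[0,0,0]],[1,[0,0,-2],[0,0,0]],[1,[0,0,-2],[0,0,0]],[1,[0,0,-2],[0,0,0]],[1,[0,0,-2],[0,0,0]],[1,[0,0,-1.5],[0,0,0]],[1,[0,0,-1],[0,0,0]],[1,[0,0,-0.8],[0,0,0]],[1,[0,0,0],[0,0,0]],[1,[0,0,0],[0,0,0]]]'; python3 - <<'E'
from h import *
s=bot.snapshot("scene"); print(px(s,[.563,-.137,.09])); cv2.imwrite("pics/g1.png",cv2.resize(s["image"][130:230,150:270,::-1],(600,500)))
E
```

```text
clock: 4.08
tool_pos: [0.5626, -0.1389, 0.0915]
eef_rot: [3.116, 0.401, 0.0]
force: [-0.2, 0.3, 0.7]
width: 0.0854
gripper_force: 0.0
[206.17443208 183.20047024]
```

View pics/g1.png

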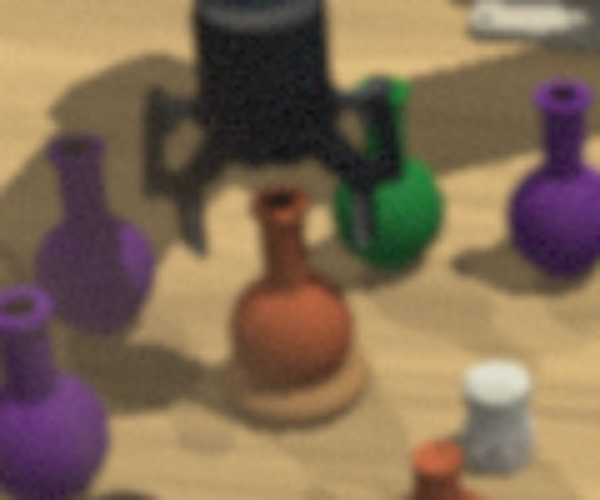

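The fingers (crop columns 195 and 365) straddle the neck (283) centrally. Closing.

```bash
python3 -m pendant '[[0.6,[0,0.1,-0.2],[0,0,0]],[0.45,[0,0,0],[0,0,0]],[0.35,[0,0,0],[0,0,0]],[0,[0,0,0],[0,0,0]],[0,[0,0,0],[0,0,0]],[0,[0,0,0],[0,0,0]],[0,[0,0,0],[0,0,0]],[0,[0,0,0],[0,0,0]],[0,[0,0,0],[0,0,0]],[0,[0,0,0],[0,0,0]]]' 80
```

```text
clock: 4.97
tool_pos: [0.5629, -0.1374, 0.0897]
eef_rot: [3.116, 0.402, 0.001]
force: [-0.7, 1.6, 5.0]
width: 0.0301
gripper_force: 78.3
```

```bash
python3 -m pendant '[[0,[0,0,0.5],[0,0,0]],[0,[0,0,1],[0,0,0]],[0,[0,0,1.5],[0,0,0]],[0,[0,0,2],[0,0,0]],[0,[0,0,2],[0,0,0]],[0,[0,0,2],[0,0,0]],[0,[0,0,2],[0,0,0]],[0,[0,0,2],[0,0,0]],[0,[0,0,1],[0,0,0]],[0,[0,0,0.5],[0,0,0]],[0,[0,0,0],[0,0,0]],[0,[0,0,0],[0,0,0]]]'
```

```text
clock: 5.97
tool_pos: [0.5624, -0.1374, 0.2335]
eef_rot: [-3.115, -0.402, 0.001]
force: [0.1, 1.0, -2.4]
width: 0.0301
gripper_force: 79.0
```

```bash
python3 -m pendant '[[0,[0,0.6,0],[0,0,0]],[0,[-0.2,1.4,0],[0,0,0]],[0,[-0.3,2,0],[0,0,0]],[0,[-0.3,2.2,0],[0,0,0]],[0,[-0.3,2.2,0],[0,0,0]],[0,[-0.3,2.2,0],[0,0,0]],[0,[-0.3,2.2,0],[0,0,0]],[0,[-0.3,2.2,0],[0,0,0]],[0,[-0.3,2.2,0],[0,0,0]],[0,[-0.3,2.2,0],[0,0,0]],[0,[-0.3,2.2,0],[0,0,0]],[0,[-0.3,2.2,0],[0,0,0]],[0,[-0.3,2.2,0],[0,0,0]],[0,[-0.3,2.2,0],[0,0,0]],[0,[-0.3,2,0],[0,0,0]],[0,[0,1.6,0],[0,0,0]],[0,[0,0.8,0],[0,0,0]],[0,[0,0,0],[0,0,0]],[0,[0,0,0],[0,0,0]],[0,[0,0,0],[0,0,0]]]'; cat > look.py <<'E'
from h import *
import sys
from scipy.optimize import least_squares
t=bot.state()["tool_pos"]; zf=t[2]+.019-.102; print("tcp",t.round(4),bot.state()["force"].round(1)); ims=[]
for c in("scene","top"):
    s=bot.snapshot(c); P=cloud(s); I=s["image"].astype(int)
    red=(I[...,0]>1.5*I[...,1])&(s["z_map"]>0)&(np.hypot(P[...,0]-t[0],P[...,1]-t[1])<.06)&(P[...,2]>.03)&(P[...,2]<zf+.14)
    B=P[red&(P[...,2]<zf+.075)&(P[...,2]>zf+.0)]
    if len(B)>20:
        r=least_squares(lambda p:np.linalg.norm(B-p,axis=1)-.038,[t[0],t[1],zf+.04],loss="soft_l1",f_scale=.002);print(c,"belly",r.x.round(4),len(B))
    N=P[red&(P[...,2]>zf+.082)]
    if len(N): print(c,"neck/lip mean",N.mean(0).round(4),len(N))
    for n in("ring_center","belly","neck"):
        for r in bot.pinpoint(n,c)[:4]:
            X=world(s,r["xyz"])
            if np.hypot(X[0]-.52,X[1]-.19)<.06: print(c,n,round(r["score"],2),X.round(4))
    u,v=px(s,[.522,.189,.11]).astype(int); ims.append(cv2.resize(s["image"][v-45:v+45,u-40:u+40,::-1],(400,450)))
cv2.imwrite(f"pics/{sys.argv[1]}.png",np.hstack(ims))
E
python3 look.py l1
```

```text
clock: 7.63
tool_pos: [0.5215, 0.1881, 0.234]
eef_rot: [3.115, 0.402, -0.001]
force: [0.3, 0.1, -3.3]
width: 0.0298
gripper_force: 79.2
tcp [0.5215 0.1881 0.234 ] [ 0.3  0.1 -3.3]
scene belly [0.5212 0.1911 0.1898] 477
scene neck/lip mean [0.5312 0.1914 0.2628] 201
scene ring_center 0.67 [0.5218 0.1922 0.078 ]
scene belly 0.75 [0.5236 0.1876 0.1834]
scene neck 0.83 [0.5201 0.1899 0.25  ]
top belly [0.5221 0.1885 0.1905] 119
top neck/lip mean [0.5194 0.1662 0.2439] 3
top ring_center 0.66 [ 0.5191  0.1907 -0.0047]
top ring_center 0.57 [0.5189 0.1836 0.0767]
top belly 0.55 [0.5212 0.1858 0.191 ]
```

View pics/l1.png

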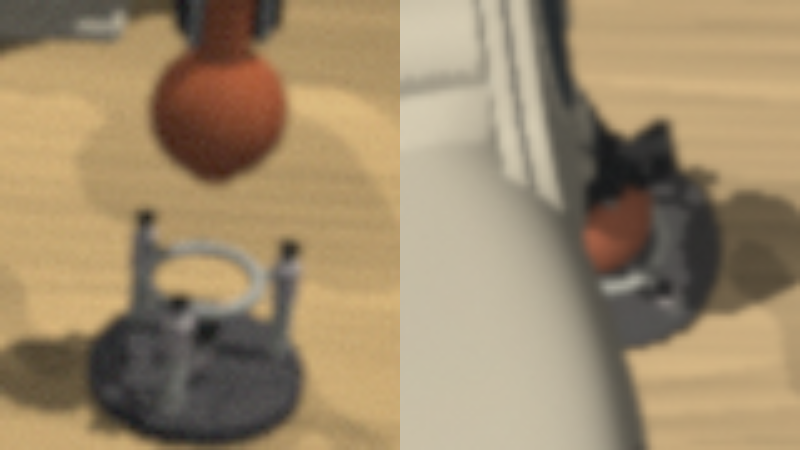

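The flask hangs upright, its belly at about (0.5215, 0.190), over the ring at crop (208,278), aligned within 2 mm. Ring contact is expected at TCP z ≈ 0.145 and the bottom at ≈ 0.121.

```bash
python3 -m pendant '[[0,[0,0,-0.5],[0,0,0]],[0,[0,0,-1],[0,0,0]],[0,[0,0,-1.5],[0,0,0]],[0,[0,0,-1.5],[0,0,0]],[0,[0,0,-1.5],[0,0,0]],[0,[0,0,-1],[0,0,0]],[0,[0,0,-0.6],[0,0,0]],[0,[0,0,-0.4],[0,0,0]],[0,[0,0,0],[0,0,0]],[0,[0,0,0],[0,0,0]],[0,[0,0,0],[0,0,0]]]' 90; python3 - <<'E'
from h import *
for c in("scene","top"):
    s=bot.snapshot(c); 
    for n in("ring_center","belly","cradle"):
        for r in bot.pinpoint(n,c)[:5]:
            X=world(s,r["xyz"])
            if np.hypot(X[0]-.52,X[1]-.19)<.06: print(c,n,round(r["score"],2),X.round(4))
E
python3 -m pendant '[[0,[0,0,-0.2],[0,0,0]],[0,[0,0,-0.2],[0,0,0]],[0,[0,0,-0.2],[0,0,0]],[0,[0,0,-0.2],[0,0,0]],[0,[0,0,0],[0,0,0]],[0,[0,0,0],[0,0,0]]]'
```

```text
clock: 8.95
tool_pos: [0.5221, 0.1886, 0.155]
eef_rot: [-3.116, -0.402, -0.002]
force: [0.4, 0.0, -2.3]
width: 0.0296
gripper_force: 88.8
scene ring_center 0.44 [0.5226 0.1935 0.0761]
scene belly 0.65 [0.519  0.1881 0.0031]
scene belly 0.58 [0.5217 0.1905 0.1068]
scene cradle 0.74 [0.5161 0.1895 0.0017]
top ring_center 0.46 [0.5204 0.1891 0.0758]
top belly 0.6 [0.5212 0.185  0.112 ]
top cradle 0.93 [ 0.5172  0.1883 -0.0007]
clock: 9.85
tool_pos: [0.5217, 0.1885, 0.1465]
eef_rot: [-3.116, -0.402, -0.0]
force: [-0.2, -0.7, 1.2]
width: 0.03
gripper_force: 88.7
```

```bash
python3 -m pendant '[[0,[0,0,-0.2],[0,0,0]],[0,[0,0,-0.2],[0,0,0]],[0,[0,0,-0.2],[0,0,0]],[0,[0,0,-0.2],[0,0,0]],[0,[0,0,0],[0,0,0]],[0,[0,0,0],[0,0,0]]]'; python3 look.py l2
```

```text
clock: 10.35
tool_pos: [0.5217, 0.1885, 0.1383]
eef_rot: [-3.116, -0.402, 0.0]
force: [-1.3, 0.3, 4.2]
width: 0.0295
gripper_force: 88.7
tcp [0.5217 0.1885 0.1383] [-1.3  0.3  4.2]
scene belly [0.5222 0.1905 0.0933] 420
scene neck/lip mean [0.5328 0.1919 0.1678] 164
scene ring_center 0.68 [ 0.5193  0.1906 -0.002 ]
scene ring_center 0.53 [0.522  0.19   0.0672]
scene ring_center 0.52 [0.5199 0.1931 0.1556]
scene belly 0.66 [0.5242 0.1851 0.0896]
top belly [0.5227 0.1889 0.0955] 92
top neck/lip mean [0.523  0.1598 0.1609] 1
top ring_center 0.35 [0.523  0.1856 0.0687]
```

View pics/l2.png

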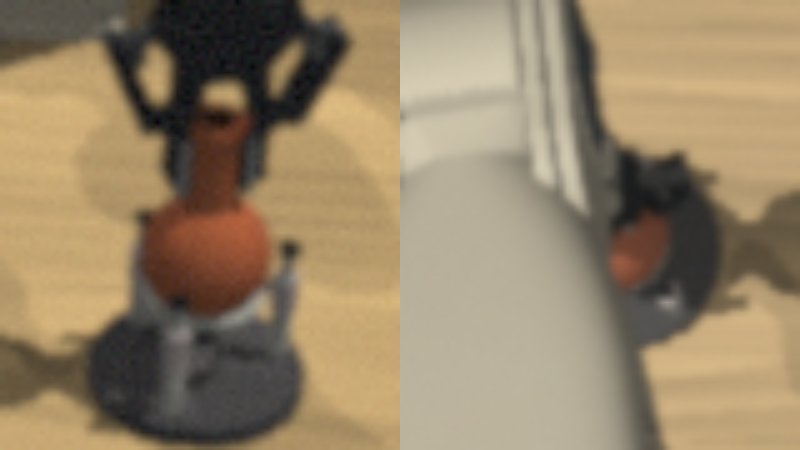

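The flask (crop (205,255)) sits upright in the ring, which has begun to move down. Pressing on gently.

```bash
python3 -m pendant '[[0,[0,0,-0.2],[0,0,0]],[0,[0,0,-0.2],[0,0,0]],[0,[0,0,-0.2],[0,0,0]],[0,[0,0,-0.2],[0,0,0]],[0,[0,0,0],[0,0,0]],[0,[0,0,0],[0,0,0]]]'; python3 -m pendant '[[0,[0,0,-0.2],[0,0,0]],[0,[0,0,-0.2],[0,0,0]],[0,[0,0,-0.1],[0,0,0]],[0,[0,0,0],[0,0,0]],[0,[0,0,0],[0,0,0]]]'
```

```text
clock: 11.25
tool_pos: [0.5218, 0.1885, 0.1305]
eef_rot: [-3.116, -0.402, -0.001]
force: [-3.1, -1.4, 6.4]
width: 0.03
gripper_force: 88.8
clock: 11.67
tool_pos: [0.522, 0.1886, 0.126]
eef_rot: [-3.116, -0.402, -0.002]
force: [-3.1, -0.1, 9.9]
width: 0.0299
gripper_force: 88.8
```

```bash
python3 -m pendant '[[0,[0,0,-0.15],[0,0,0]],[0,[0,0,-0.15],[0,0,0]],[0,[0,0,0],[0,0,0]],[0,[0,0,0],[0,0,0]]]'; python3 -m pendant '[[0,[0,0,-0.1],[0,0,0]],[0,[0,0,0],[0,0,0]],[0,[0,0,0],[0,0,0]]]'
```

```text
clock: 12.0
tool_pos: [0.5222, 0.1887, 0.1234]
eef_rot: [-3.116, -0.402, -0.003]
force: [-3.5, -1.8, 14.0]
width: 0.0296
gripper_force: 88.8
clock: 12.25
tool_pos: [0.5224, 0.1887, 0.1228]
eef_rot: [-3.116, -0.402, -0.004]
force: [-4.7, -1.7, 16.4]
width: 0.0302
gripper_force: 89.0
```

```bash
for i in 1; do python3 -m pendant '[[0,[0,0,-0.1],[0,0,0]],[0,[0,0,0],[0,0,0]],[0,[0,0,0],[0,0,0]]]'; done; python3 -m pendant '[[0,[0,0,-0.1],[0,0,0]],[0,[0,0,0],[0,0,0]],[0,[0,0,0],[0,0,0]],[0,[0,0,0],[0,0,0]]]'
```

```text
clock: 12.5
tool_pos: [0.5227, 0.1888, 0.1227]
eef_rot: [-3.115, -0.402, -0.007]
force: [-5.6, -1.5, 23.8]
width: 0.0298
gripper_force: 89.1
clock: 12.83
tool_pos: [0.523, 0.1888, 0.1226]
eef_rot: [-3.115, -0.402, -0.009]
force: [-6.9, -1.9, 30.6]
width: 0.0299
gripper_force: 89.1
```

The TCP has stopped moving (0.1226) while force rises, so the ring is on its stop after 24 mm of travel. Final check.

```bash
python3 look.py l3; python3 look.py l4 | head -3
```

```text
tcp [0.523  0.1888 0.1226] [-6.9 -1.9 30.6]
scene belly [0.5225 0.1903 0.078 ] 387
scene neck/lip mean [0.5326 0.1926 0.1528] 171
scene ring_center 0.49 [0.5216 0.1884 0.0499]
scene neck 0.76 [0.52   0.1924 0.1373]
top belly [0.5233 0.1891 0.0798] 88
top neck/lip mean [0.5156 0.176  0.1232] 1
top ring_center 0.45 [0.5235 0.1878 0.0482]
top ring_center 0.41 [0.5218 0.187  0.1449]
top belly 0.63 [0.5248 0.1861 0.0768]
top neck 0.51 [0.5228 0.1871 0.1441]
tcp [0.5231 0.1888 0.1226] [-5.9 -1.8 30.2]
scene belly [0.5225 0.1903 0.0783] 391
scene neck/lip mean [0.5329 0.1928 0.1529] 170
```

View pics/l4.png

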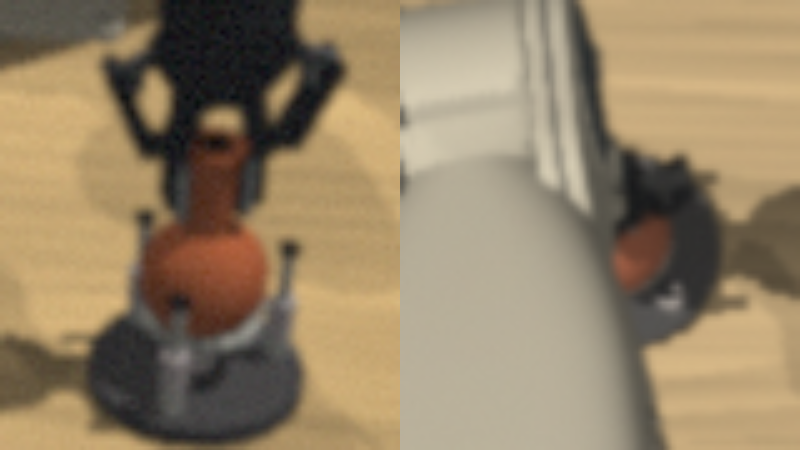

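The flask is upright at crop (205,270), with its belly at z ≈ 0.078 and the ring at ≈ 0.05. That is the bottom of travel, and the force is steady.

```bash
python3 -c "from plant import bot; print(bot.sign_off())"
```

```text
the job is handed in; nothing more can be done
None
```

The red clay flask is held upright in the stand's ring, pressed about 24 mm down to its stop and onto the stamp with roughly 33 N (limit 60 N); no bystander was touched as far as the forces and pictures showed, and the job was handed in at about 13 s.

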